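Lock the bench stop with its quick-release pin

TASK

Lock the bench stop with its quick-release pin: bring the pin from its wooden rest to the stop bar's hole and shift the bar (the pin's nose can drag it) to where you feel the pin drop into the hidden socket hole underneath. Push the pin fully home with its side thumb button held in, then let go so that the button springs out and the pin stays locked, upright with its collar down on the bar. Go gently: never press the pin on the stop harder than 40 N, and leave the stone, hammer, tin and chisel where they are.

Things in the scene. Friction and masses are not known exactly. Their poses are not given: they have to be found in the camera images.
- pin: Quick-release pin hanging upright in the wooden rest, about 0.2 kg. Origin: centre of its collar's underside (steel disc, 34 mm diameter, 5 mm thick); z up along the pin. Above: black handle block 9 to 51 mm above the origin, 20 mm along x, 24 mm along y, a thumb button standing 5 mm out of its +y face. Below: the shank (see pin_tip).
- pin_grip (a point): Middle of the pin's handle at button height, 32 mm above the collar's underside; axes as the pin. Squeezing the handle along y (29 mm over the button, 24 mm once flush) presses the button in; squeezing along x does not.
- button (a joint): Travel of the thumb button, m: 0 fully out, 0.005 flush with the handle (locking stud fully in), 0.006 end stop. Spring: about 3.5 N at the start, 7 N when flush; it comes out only where the stud has room to come out.
- rest: Fixed wooden block 75 x 75 x 55 mm with an upright 26 mm hole right through, in which the pin hangs by its collar. Origin: centre of the underside; z up.
- base: Bench stop, fixed: grey steel channel 62 mm (x, plus lugs at the foot) by 220 mm (y), 50 mm high. Origin: centre of underside; y along the channel, z up. In it slides the steel stop bar along y, 44 mm wide, 10 mm thick, its top 50 mm above the origin, flush with the channel; at its +y end, 117 mm from the bar's hole, the stop head 70 mm wide, 14 mm thick, rises 46 mm.
- bar (a joint): Slide of the stop bar along the base's +y, m: 0 when the bar's hole is over point plate_mark; starts 4 to 26 mm to the + side; range -0.05 to 0.03. It drags with about 3 N of friction and stays where it is left.
- bar_hole (a point): Centre of the mouth of the bar's only hole, on the bar's top face: upright, right through the 10 mm bar, 14 mm in diameter with a 1 mm chamfer. With the pin's nose in it the pin drags the bar along.
- stone: Bystander: rough grey stone block 90 x 130 x 60 mm, loose.
- mallet: Bystander: hammer lying on the bench, loose.
- tin: Bystander: steel tin 66 mm in diameter, 100 mm tall, loose.
- bystander_chisel: Bystander: steel chisel 195 mm long lying on the bench, loose.
- pin_tip (a point): Flat tip of the pin's round steel shank, 42 mm below the collar's underside. Shank 12 mm in diameter, its last 9 mm tapering to 8 mm. A round locking stud (6 mm) stands 5 mm out of the shank on the pin's +y side, 11.5 to 17.5 mm above the tip; it moves with the thumb button and is flush with the shank only while the button is fully in.
- plate_mark (a point): Centre-line point on the top face of the hidden socket plate, under the bar, 40 mm above the bench, 20 mm to +y of the base's middle. The plate is 12 mm thick, fixed, with one upright 14 mm hole (1 mm chamfer, open below), 4 to 36 mm from this point towards the base's -y, different each time: feel for it; elsewhere the pin's tip stops on the plate. Home: pin's origin 10 mm above this height.
There are look-alikes about, which are no part of the job. What is shaped like the pin but blue or orange is not meant.

How it is judged:
By the outcome, as a careful person would: the job done as asked, in the order asked, and still so for the second after the job is handed in, with the robot touching nothing.
It also fails if it takes over 72 s, if anything falls off the work surface, if the arm or the gripper's body presses on something with over 40 N, if the wrist force passes 120 N, or if a joint passes its speed limit or range.

ROBOT

A 7-joint arm with a two-finger parallel gripper is mounted at the origin on the work surface. World frame = base frame: x ahead of the robot, y to its left, z up, the work surface at z = 0. Lengths are in m, angles in rad, forces in N, time in s.
With the tool pointing down it reaches from about 0.4 to 0.85 m from the base axis. Payload 4.5 kg.
Tool frame: the origin (TCP) lies on the centre line of the jaws, within the pads' length; the fingertips stand 11 mm ahead of it and the grasp point (between the pads) lies 8 mm behind it; z points along the fingers, y is the line along which they close (so a half turn about z gives the same grasp; the last joint's range is limited). The gripper opens to 85 mm and grips with 20 to 120 N. Pads are 22 mm wide; open, the fingers measure 114 mm over their backs; the gripper's body (76 mm by 85 mm) begins 54 mm behind the grasp point. The pads swing forward as they close: fully open they stand 13 mm farther back than shut.
Start: joints at [-1.273, 0.689, -0.195, 1.565, 0.157, 0.902, -0.215], TCP at [0.163, 0.603, 0.211] pointing down, gripper open.
Joint ranges: [-3.01, 3.01], [-0.46, 2.08], [-1.47, 1.51], [0.13, 2.56], [-1, 4.14], [0.04, 2.09], [-2.66, 2.66]. Speed limits (rad/s): [2.57, 2.57, 3.14, 3.14, 3.14, 3.14, 3.14].

INTERFACE

Orientations are given as a unit quaternion [w, x, y, z].
In Python, from workcell import bot, imaging, nets gives the robot as it stands.
- The arm moves only by the tool step_arm, never from a script. Its argument "moves" is one flat list of numbers, 7 for each row, row after row: the turn, a rotation vector about the world's x, y, z in rad, then the shift along the world's x, y, z in m, then the finger opening in m, from 0 to 0.0854. A call has 1 to 5 rows; each row shifts and turns the commanded pose from where the row before left it; what a row does not reach is not made up. A row lasts 1/8 s, in which the tool goes at most 62.5 mm and 10.7 degrees, less where a joint would pass 70% of its speed; a pose out of reach is approached as far as the arm can. A call is refused whole if a number of a shift passes 0.0625 or a number of a turn 0.188, either way. A call with a gripper value outside its range is refused whole. The fingers move at their own pace and stop on an object; "newtons" is the grip in N (left out, the last holds). Time passes only in rows, so rows that do not move let the fingers close. It gives the time, the measured TCP pose, the force, the opening and the grip force at its end, in the units of the state.
- bot.get_obs(): the state, without advancing time (a new reading comes with each control period).
- imaging.snapshot(name): name is "scene" or "top"; returns a dict with "pixels" (384x512x3 uint8, red, green, blue), "K" (3x3 intrinsics, pixels), "R" (3x3) and "t" (3): a world point X has camera coordinates R X + t. Camera axes: x right, y down, z forward; pixel columns grow to the right and rows downward; lengths in m; the calibration is good to about 2 mm. A picture is of the moment at which its call begins. There is no depth.
- bot.sign_off(): hands the job in; it is judged then, once.
Trained networks look in a picture, given as the dict that the camera call returned (one of the last four; its "shot" number tells which), for a name from the list of things; names that differ only in an ending like _2 or _b are one class to them, and where a whole thing is asked for, a point or a joint stands for the part that bears it (a point fixed in the world has none). Each returns a list of dicts, best first, with "confidence" (0 to 1); they miss things now and then, are a little off and sometimes report something else, mostly with a low value. They report only what shows in the picture. A call takes as long as a camera call. They do not tell look-alikes from the thing itself.
- nets.find_in(target, picture): "location" ([row, column] in pixels, amid what is visible of it).
The state is a dict: "time_s": time; "q": joint angles; "qvel": joint speeds; "joint_efforts": joint torques, N m; "position": TCP position; "ee_rot": TCP orientation; "wrist_force": force on the tool from outside, world axes, zero at the start; "torque": the same for the moment, N m; "opening": finger opening in m; "grip_force": force on a finger pad.
Only numpy, scipy, OpenCV 4.12 (cv2) and the standard library are available. Lean on these libraries where they do the work, as an engineer would, in place of code of your own. Each camera call takes 0.05 s, during which the arm holds its last target. There are 200 camera calls.

## Working session

There is one attempt and no reset: what is moved stays moved. The work goes in short steps, Python scripts to look and compute and a tool call to move; the robot and the scene stay as the last step left them, time stands still between calls to the robot, and variables do not carry over. Pictures are saved under pics/ and viewed, at most 10 in all, crops included, and the job is handed in when it is done.

Besides the shell and the picture viewer there is one more tool, called after "Emit:" as a command line: name --argument value ..., lists and objects as JSON in quotes. step_arm: Moves the arm, as the interface text tells. Its arguments: {"type":"object","properties":{"moves":{"type":"array","items":{"type":"number"}},"newtons":{"type":"number"}},"required":["moves"]}

```bash
mkdir -p pics; cat > h.py <<'E'
import numpy as np,cv2
from workcell import bot,imaging,nets
def ray(s,rc):
    d=s["R"].T@np.linalg.inv(s["K"])@np.array([rc[1],rc[0],1.]); c=-s["R"].T@s["t"]; return c,d
def atz(s,rc,z):
    c,d=ray(s,rc); return c+d*(z-c[2])/d[2]
def proj(s,X):
    p=s["K"]@(s["R"]@np.asarray(X,float)+s["t"]); return p[1]/p[2],p[0]/p[2]
def tri(s1,a,s2,b):
    c1,d1=ray(s1,a);c2,d2=ray(s2,b)
    u=np.linalg.lstsq(np.stack([d1,-d2],1),c2-c1,rcond=None)[0]
    p=c1+u[0]*d1;q=c2+u[1]*d2; return (p+q)/2,np.linalg.norm(p-q)
def save(s,n,crop=None,k=1):
    im=s["pixels"][:,:,::-1]
    if crop: im=im[crop[0]:crop[1],crop[2]:crop[3]]
    cv2.imwrite("pics/"+n+".png",cv2.resize(im,None,fx=k,fy=k,interpolation=cv2.INTER_CUBIC))
E
python3 - <<'E'
from h import *
a=imaging.snapshot("scene");b=imaging.snapshot("top")
im=np.hstack([a["pixels"],b["pixels"]])
cv2.imwrite("pics/a.png",a["pixels"][:,:,::-1]);cv2.imwrite("pics/b.png",b["pixels"][:,:,::-1])
np.save("a.npy",a,allow_pickle=True);np.save("b.npy",b,allow_pickle=True)
for s in(a,b):
  print("cam",-s["R"].T@s["t"],s["K"][0,0])
  for n in["pin","pin_grip","button","rest","base","bar","bar_hole","pin_tip","stone","mallet","tin","bystander_chisel"]:
    print(n,[(np.round(r["location"],1).tolist(),round(r["confidence"],2)) for r in nets.find_in(n,s)][:4])
o=bot.get_obs();print(o["position"],o["ee_rot"],o["wrist_force"])
E
```

```text
cam [1.22766646 0.46795416 0.78032574] 407.11900194906724
pin [([206.0, 344.6], 0.8), ([193.0, 306.0], 0.79), ([253.7, 385.2], 0.79)]
pin_grip [([195.2, 305.8], 0.82), ([253.6, 385.9], 0.63), ([212.6, 345.4], 0.56)]
button [([256.4, 388.8], 0.37)]
rest [([224.7, 343.5], 0.8), ([178.9, 289.2], 0.39), ([238.3, 224.1], 0.22)]
base [([172.3, 226.5], 0.76)]
bar [([171.0, 234.7], 0.63)]
bar_hole [([170.7, 232.7], 0.57)]
pin_tip [([257.1, 385.7], 0.89), ([208.5, 344.5], 0.72), ([191.6, 305.1], 0.51)]
stone [([237.4, 223.2], 0.83)]
mallet [([189.6, 150.5], 0.7), ([207.8, 342.6], 0.47)]
tin [([279.8, 323.0], 0.61)]
bystander_chisel [([178.6, 290.1], 0.63)]
cam [0.45443285 0.04034065 1.10337293] 372.9120900410998
pin [([196.6, 139.2], 0.51), ([226.1, 229.0], 0.47), ([242.4, 257.5], 0.34)]
pin_grip [([207.0, 181.1], 0.65), ([199.9, 143.5], 0.53), ([225.4, 227.8], 0.5)]
button []
rest [([205.8, 189.8], 0.76), ([207.4, 179.2], 0.59)]
base [([200.7, 316.5], 0.79)]
bar [([204.0, 307.2], 0.6)]
bar_hole [([199.8, 303.2], 0.68)]
pin_tip [([226.0, 228.7], 0.52), ([201.8, 138.5], 0.49), ([201.8, 304.6], 0.38)]
stone [([137.3, 254.0], 0.55)]
mallet [([159.5, 355.1], 0.89), ([200.8, 317.6], 0.31)]
tin [([137.1, 165.0], 0.74)]
bystander_chisel [([242.1, 255.9], 0.77)]
[0.16296089 0.60338852 0.21079104] [-4.93883138e-07  1.31521271e-01  9.91313349e-01  5.93106132e-06] [ 0.10713209  0.57561757 -0.32124948]
```

View pics/a.png

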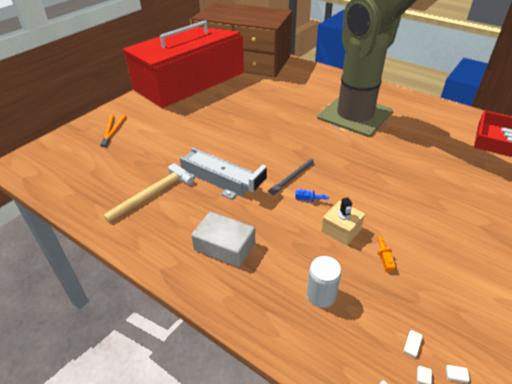

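View pics/b.png

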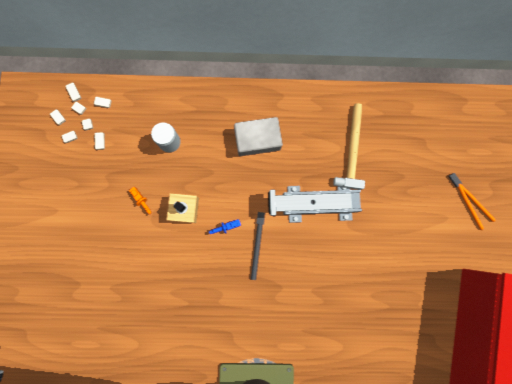

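Scene: black-handled pin in the rest at scene (206,345) / top (207,180). Look-alikes: blue at scene (195,307) / top (226,228) and orange at scene (254,386) / top (200,139), both lying on the bench. The black upright one in the rest fits the description. The bench stop is at top (201,316), head at the left (+y); its hole is at about top (202,313).

```bash
python3 - <<'E'
from h import *
a=np.load("a.npy",allow_pickle=True).item();b=np.load("b.npy",allow_pickle=True).item()
def cr(s,r0,r1,c0,c1,k): return cv2.resize(s["pixels"][r0:r1,c0:c1,::-1],(int((c1-c0)*k),int((r1-r0)*k)),interpolation=cv2.INTER_CUBIC)
p=cr(b,185,230,160,205,6.5)   #292
q=cr(a,190,245,315,370,5.32)  #292
r=cr(b,175,230,262,370,5.4)   #583x297
m=np.vstack([np.hstack([p,q])[:, :583],r[:,:583]] if p.shape[0]==q.shape[0] else [r]);print(m.shape)
cv2.imwrite("pics/m.png",m)
t,e=tri(a,(212,345),b,(207,181));print(t,e)
for rc in [(207.5,181)]: print(atz(b,rc,.106))
for rc in [(202,313),(200.7,316.5)]: print(atz(b,rc,.05))
E
```

```text
(589, 583, 3)
[0.53288344 0.21917003 0.06615578] 0.0004900864379064133
[0.52843265 0.21245747 0.106     ]
[ 0.55530411 -0.15118053  0.05      ]
[ 0.55921035 -0.16119575  0.05      ]
```

View pics/m.png

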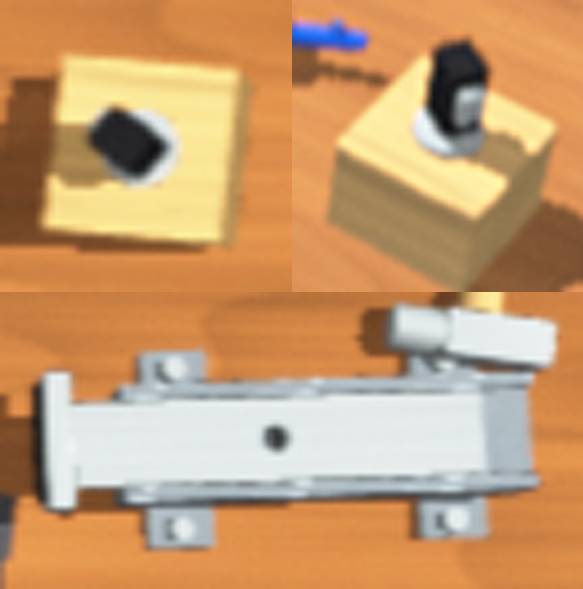

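The crop confirms it: black handle on a steel collar in the wooden block, with the grey button on the face toward the scene camera's right. The bar hole is at top (201.9,313.1). Next I fit the pin yaw and the base pose.

```bash
python3 - <<'E'
from h import *
from scipy.optimize import minimize
a=np.load("a.npy",allow_pickle=True).item();b=np.load("b.npy",allow_pickle=True).item()
S=[(a,(185,230,325,365)),(b,(190,225,165,200))]
K=6
def prep(s,w):
    im=s["pixels"][w[0]:w[1],w[2]:w[3]].astype(np.float32).max(2)
    return cv2.resize(im,None,fx=K,fy=K,interpolation=cv2.INTER_CUBIC)<75
M=[prep(*x) for x in S]
def mask(s,w,pts):
    u=np.array([proj(s,p) for p in pts]); u=np.stack([(u[:,1]-w[2]+.5)*K-.5,(u[:,0]-w[0]+.5)*K-.5],1)
    m=np.zeros(((w[1]-w[0])*K,(w[3]-w[2])*K),np.uint8); cv2.fillConvexPoly(m,cv2.convexHull(u.astype(np.float32)).round().astype(np.int32),1); return m>0
def box(x,y,t):
    c,s=np.cos(t),np.sin(t)
    return [(x+c*i-s*j,y+s*i+c*j,z) for i in(-.01,.01) for j in(-.012,.012) for z in(.064,.106)]
def cost(p,each=False):
    L=[(mask(s,w,box(*p))^m).sum()/m.sum() for (s,w),m in zip(S,M)]
    return L if each else sum(L)
res=[]
for t in np.radians(np.arange(0,180,15)):
    r=minimize(cost,[.53,.213,t],method="Nelder-Mead",options=dict(initial_simplex=[[.53,.213,t],[.536,.213,t],[.53,.219,t],[.53,.213,t+.15]]))
    res.append((r.fun,r.x))
res.sort(key=lambda r:r[0])
for f,x in res[:5]: print(round(f,3),x.round(4),np.degrees(x[2])%180,cost(x,True))
x=res[0][1]
for k in range(4):
    t=x[2]+k*np.pi/2; d=.017 if k%2==0 else .015
    P=(x[0]-d*np.sin(t)*1,x[1]+d*np.cos(t),.087); q=proj(a,P); print("face",np.degrees(t)%360,np.round(q,1),a["pixels"][int(q[0]+.5),int(q[1]+.5)])
C=lambda cx,cy:(175+(cy-292)/5.4-.4,262+cx/5.4-.4)
for n,cx,cy,z in[("hole",276,437,.05),("ULend",122,387,.05),("URend",530,378,.05),("LLend",130,498,.05),("LRend",538,484,.05),("head",55,372,.096),("head",62,508,.096)]:
    print(n,atz(b,C(cx,cy),z).round(4))
for c in [(64,54),(242,70),(228,243),(42,228)]: print("rest top",atz(b,(185+c[1]/6.5-.4,160+c[0]/6.5-.4),.055).round(4))
print("collar",atz(b,(207.4,182.4),.06))
E
```

```text
1.379 [0.532  0.2175 2.0394] 116.85062662910266 [np.float64(0.7447325769854133), np.float64(0.6345029239766082)]
1.394 [0.5328 0.2173 1.8981] 108.75525698348707 [np.float64(0.7206915180983252), np.float64(0.6737677527151211)]
1.4 [0.5328 0.2186 0.336 ] 19.25312339196862 [np.float64(0.8173960021609941), np.float64(0.5822890559732665)]
1.404 [0.5328 0.2188 0.3213] 18.407007261924214 [np.float64(0.8287412209616424), np.float64(0.5747702589807853)]
1.407 [0.534  0.2175 1.869 ] 107.08344245800053 [np.float64(0.7182603997839005), np.float64(0.6888053467000835)]
face 116.85062662910266 [200.7 345.8] [46 44 49]
face 206.85062662910266 [204.8 339.6] [182 144  96]
face 296.85062662910263 [210.3 345.8] [129 135 136]
face 26.850626629102635 [206.1 352. ] [224 150  92]
hole [ 0.5569 -0.1504  0.05  ]
ULend [ 0.5818 -0.0689  0.05  ]
URend [ 0.5909 -0.2857  0.05  ]
LLend [ 0.5233 -0.0735  0.05  ]
LRend [ 0.5347 -0.2888  0.05  ]
head [ 0.5832 -0.0302  0.096 ]
head [ 0.5147 -0.0344  0.096 ]
rest top [0.5727 0.2554 0.055 ]
rest top [0.5673 0.1783 0.055 ]
rest top [0.4925 0.1815 0.055 ]
rest top [0.4974 0.2613 0.055 ]
collar [0.53219837 0.21651631 0.06      ]
```

```bash
python3 - <<'E'
from h import *
a=np.load("a.npy",allow_pickle=True).item();b=np.load("b.npy",allow_pickle=True).item()
out=[]
for s,w,k in((a,(192,222,328,368),12),(b,(195,219,170,196),16)):
    im=s["pixels"][w[0]:w[1],w[2]:w[3]].max(2);
    g=cv2.resize(s["pixels"][w[0]:w[1],w[2]:w[3],::-1],None,fx=k,fy=k,interpolation=cv2.INTER_NEAREST)
    for t,col in((116.8,(0,255,0)),(57,(0,0,255))):
        th=np.radians(t);c_,s_=np.cos(th),np.sin(th)
        for z in(.064,.106):
            P=[proj(s,(.532+c_*i-s_*j,.2172+s_*i+c_*j,z)) for i,j in((-.01,-.012),(.01,-.012),(.01,.012),(-.01,.012))]
            P=np.array([[(q[1]-w[2]+.5)*k,(q[0]-w[0]+.5)*k] for q in P]).round().astype(np.int32)
            cv2.polylines(g,[P],True,col,1)
    out.append(g)
    print("\n".join(" ".join("%3d"%v for v in r) for r in im[:, 8:28] )if s is a else "\n".join(" ".join("%3d"%v for v in r) for r in im))
h=max(o.shape[0] for o in out)
m=np.hstack([cv2.copyMakeBorder(o,0,h-o.shape[0],0,0,cv2.BORDER_CONSTANT) for o in out]);m=cv2.resize(m,None,fx=min(1,800/m.shape[1]),fy=min(1,800/m.shape[1]));print(m.shape)
cv2.imwrite("pics/n.png",m)
E
```

```text
229 229 230 231 232 231 233 232 232 232 233 232 232 233 234 235 234 234 232 231
224 224 226 229 230 231 232 232 232 232 231 231 231 232 234 235 235 235 235 234
221 222 223 224 226 227 230 231 231 231 232 232 231 231 232 233 234 235 235 234
223 223 223 224 225 225 226 228 231 233 234 232 232 232 232 232 232 232 234 234
227 225 225 225 225 226 227 226 227 228 229 217 218 232 234 234 233 233 233 233
229 229 228 227 227 228 223 197 186 178 172 150 164 223 234 234 233 234 234 234
229 230 229 230 229 209 174 133 112  92  84  69 103 185 227 232 231 232 233 235
224 226 229 233 230 168 102  63  53  45  48  47  57 125 187 226 229 229 228 231
223 225 231 244 241 149  55  45  49  49  49  49  47  68 131 199 228 227 225 226
227 232 245 255 255 158  46  43  46  50  49  50  47  47  80 158 221 230 227 225
233 244 253 255 255 153  40  37  44  49  49  49  50  46  45 110 192 228 229 227
242 250 254 255 246 129  31  30  39  45  46  47  44  41  36  80 172 227 230 229
251 252 254 255 215  99  27  31  35  40  38  33  30  28  27  85 186 231 231 229
252 253 255 255 182  65  28  27  31  28  28  33  38  52  54 
[... 3109 characters left out ...]
35 135 184 228 234 243 248 249 250 250 250 250 250 250 243 202
201 192 193 191 197 229 247 247 237 210 214 218 230 233 233 247 247 248 248 248 248 248 248 247 236 190
247 247 247 247 248 249 250 250 249 248 249 249 249 250 250 250 250 250 249 249 249 248 248 247 235 190
247 247 248 249 249 249 249 249 249 250 250 250 250 250 250 250 250 250 250 250 250 250 250 247 231 188
247 246 247 248 249 249 249 249 249 249 249 249 249 249 249 249 249 249 249 249 250 250 250 247 230 187
247 247 247 247 247 248 248 248 248 249 249 249 249 249 248 247 246 246 247 247 248 248 248 243 220 187
249 249 249 249 248 248 248 248 248 248 248 248 248 248 248 248 248 248 249 249 249 249 248 242 215 189
(343, 800, 3)
```

View pics/n.png

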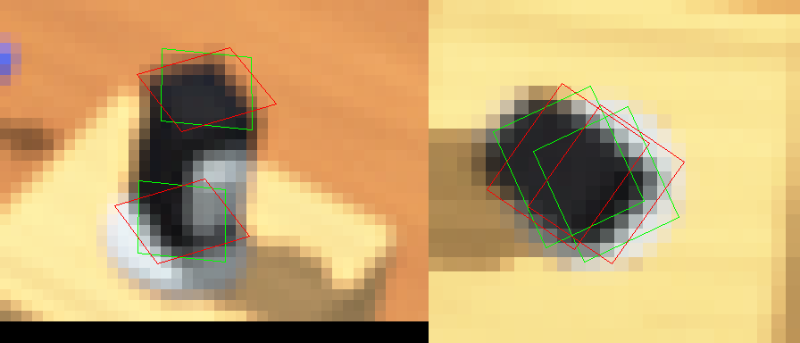

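The overlay shows the upright handle in both views, with the button face at scene (208,340), on the lower right. The cameras disagree by about 2 mm, so I refit with a separate offset per camera and the button included.

```bash
python3 - <<'E'
from h import *
from scipy.optimize import minimize
a=np.load("a.npy",allow_pickle=True).item();b=np.load("b.npy",allow_pickle=True).item()
S=[(a,(192,222,328,350)),(b,(195,219,170,196))];K=8
def img(s,w):
    return np.clip((150-s["pixels"][w[0]:w[1],w[2]:w[3]].max(2).astype(float))/110,0,1)
I=[img(*x) for x in S]
def hull(s,w,pts,d):
    u=np.array([proj(s,p) for p in pts]); u=np.stack([(u[:,1]+d[1]-w[2]+.5)*K,(u[:,0]+d[0]-w[0]+.5)*K],1)
    m=np.zeros(((w[1]-w[0])*K,(w[3]-w[2])*K),np.float32); cv2.fillConvexPoly(m,cv2.convexHull(u.astype(np.float32)).round().astype(np.int32),1.); return m
def model(s,w,t,d):
    c,n=np.cos(t),np.sin(t)
    W=lambda i,j,z:(.532+c*i-n*j,.2185+n*i+c*j,z)
    m=hull(s,w,[W(i,j,z) for i in(-.01,.01) for j in(-.012,.012) for z in(.064,.106)],d)
    if s is a: m=m*(1-hull(s,w,[W(i,j,z) for i in(-.006,.006) for j in(.012,.017) for z in(.079,.095)],d))
    return cv2.resize(m,(w[3]-w[2],w[1]-w[0]),interpolation=cv2.INTER_AREA)
def fit(k,t):
    f=lambda d:((model(*S[k],t,d)-I[k])**2).sum()
    return min((minimize(f,d0,method="Nelder-Mead",options=dict(initial_simplex=np.array(d0)+[[0,0],[1,0],[0,1]],xatol=.03,fatol=.01)) for d0 in([0,0],[1,-1])),key=lambda r:r.fun)
for deg in range(-90,10,6):
    r0,r1=fit(0,np.radians(deg)),fit(1,np.radians(deg))
    p=proj(b,(.532,.2185,.085)); P=atz(b,(p[0]+r1.x[0],p[1]+r1.x[1]),.085)
    p=proj(a,(.532,.2185,.085)); Q=atz(a,(p[0]+r0.x[0],p[1]+r0.x[1]),.085)
    print(deg,round(r0.fun,2),round(r1.fun,2),Q[:2].round(4),P[:2].round(4))
E
```

```text
-90 46.59 19.14 [0.5288 0.2213] [0.5316 0.2214]
-84 44.38 20.16 [0.5281 0.2215] [0.532  0.2214]
-78 42.25 20.69 [0.5294 0.2205] [0.5326 0.2212]
-72 41.24 19.62 [0.5303 0.2195] [0.5322 0.2213]
-66 34.34 18.44 [0.5294 0.2192] [0.5324 0.2212]
-60 25.15 17.05 [0.5308 0.2186] [0.5322 0.2214]
-54 18.91 14.94 [0.5316 0.2191] [0.5324 0.2207]
-48 16.08 12.2 [0.5312 0.2193] [0.5328 0.2217]
-42 17.92 10.54 [0.5309 0.2196] [0.5316 0.2216]
-36 21.43 9.06 [0.5306 0.2199] [0.5324 0.2217]
-30 25.71 8.45 [0.5307 0.2203] [0.5322 0.2215]
-24 29.3 9.85 [0.5312 0.2207] [0.5323 0.2215]
-18 31.67 12.85 [0.5308 0.221 ] [0.5319 0.2217]
-12 34.08 15.31 [0.5313 0.2209] [0.532  0.2219]
-6 35.22 17.7 [0.5307 0.2207] [0.5313 0.2217]
0 35.77 18.5 [0.5305 0.2205] [0.5322 0.2215]
6 36.34 20.11 [0.5306 0.2199] [0.5321 0.2214]
```

Pin yaw is about -40°, so the button axis lies at azimuth 50°, and the pin is at about (0.532, 0.2205). The bar hole is at (0.557,-0.150) and the base yaw is about 0.05 rad. Now I approach.

Emit:
step_arm --moves '[0,0,-0.044,0.037,-0.038,-0.006,0.06,0,0,-0.044,0.037,-0.038,-0.006,0.06,0,0,-0.044,0.037,-0.038,-0.006,0.06,0,0,-0.044,0.037,-0.038,-0.006,0.06,0,0,-0.044,0.037,-0.038,-0.006,0.06]' --newtons 60

```text
time_s: 1.92
position: [0.3492, 0.4124, 0.1809]
ee_rot: [0.0, 0.24, 0.971, 0.0]
wrist_force: [0.5, 0.6, -0.3]
opening: 0.0598
grip_force: 0.0
```

Emit:
step_arm --moves '[0,0,-0.044,0.037,-0.038,-0.006,0.06,0,0,-0.044,0.037,-0.038,-0.006,0.06,0,0,-0.044,0.037,-0.038,-0.006,0.06,0,0,-0.044,0.037,-0.038,-0.006,0.06,0,0,-0.044,0.036,-0.038,-0.006,0.06]'

```text
time_s: 2.55
position: [0.5333, 0.2223, 0.1508]
ee_rot: [0.0, 0.345, 0.938, 0.0]
wrist_force: [0.3, 0.1, -0.3]
opening: 0.0601
grip_force: 0.0
```

Emit:
step_arm --moves '[0,0,0,0,0,0,0.06,0,0,0,0,0,0,0.06]'

```text
time_s: 2.8
position: [0.5315, 0.224, 0.1508]
ee_rot: [-0.0, 0.345, 0.939, 0.0]
wrist_force: [0.3, -0.0, 0.2]
opening: 0.0599
grip_force: 0.0
```

Emit:
step_arm --moves '[0,0,0,0,-0.003,-0.024,0.06,0,0,0,0,0,-0.024,0.06,0,0,0,0,0,-0.023,0.06,0,0,0,0,0,0,0.06]'

```text
time_s: 3.3
position: [0.5296, 0.2219, 0.0787]
ee_rot: [-0.002, 0.343, 0.939, -0.001]
wrist_force: [-0.9, -0.0, 1.3]
opening: 0.0597
grip_force: 0.0
```

```bash
python3 - <<'E'
from h import *
a=imaging.snapshot("scene");b=imaging.snapshot("top")
k=lambda s,r0,r1,c0,c1:cv2.resize(s["pixels"][r0:r1,c0:c1,::-1],(400,400),interpolation=cv2.INTER_CUBIC)
cv2.imwrite("pics/g.png",np.hstack([k(a,170,230,315,375),k(b,175,235,150,210)]))
o=bot.get_obs();print(o["position"],o["wrist_force"])
E
```

```text
[0.5315509  0.22192211 0.08047644] [-0.31261228  0.66794702  0.15339293]
```

View pics/g.png

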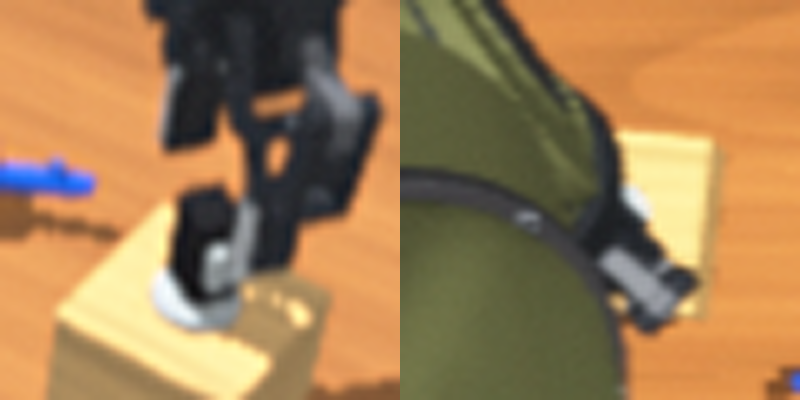

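The crop shows the jaws around the handle region, but the alignment along the squeeze line is unclear. I'll project the expected fingertip positions to compare.

```bash
python3 - <<'E'
from h import *
from scipy.spatial.transform import Rotation as R
a=imaging.snapshot("scene");b=imaging.snapshot("top")
o=bot.get_obs();q=o["ee_rot"];M=R.from_quat(np.r_[q[1:],q[0]]).as_matrix();p=o["position"];print(M.round(2),o["q"].round(2))
g=[cv2.resize(s["pixels"][r0:r0+60,c0:c0+60,::-1],(400,400),interpolation=cv2.INTER_CUBIC) for s,r0,c0 in((a,170,315),(b,175,150))]
for i,(s,r0,c0) in enumerate(((a,170,315),(b,175,150))):
  for sg,col in((1,(0,0,255)),(-1,(0,255,0))):
    u=[]
    for x in(-.011,.011):
      for z in (.004,-.03):
        X=p+M@np.array([x,sg*.03,z]); r,c=proj(s,X); u.append([(c-c0+.5)*400/60,(r-r0+.5)*400/60])
    cv2.polylines(g[i],[np.array(u)[[0,1,3,2]].round().astype(np.int32)],True,col,1)
  r,c=proj(s,(.5315,.2205,.055));r2,c2=proj(s,(.5315,.2205,.106))
  f=lambda r,c:(int((c-c0+.5)*400/60),int((r-r0+.5)*400/60))
  cv2.line(g[i],f(r,c),f(r2,c2),(255,255,0),1)
cv2.imwrite("pics/g2.png",np.hstack(g))
E
```

```text
[[-0.76  0.65  0.  ]
 [ 0.65  0.76  0.  ]
 [-0.    0.   -1.  ]] [-0.41  0.81 -0.12  1.82  0.17  0.52  0.23]
```

View pics/g2.png

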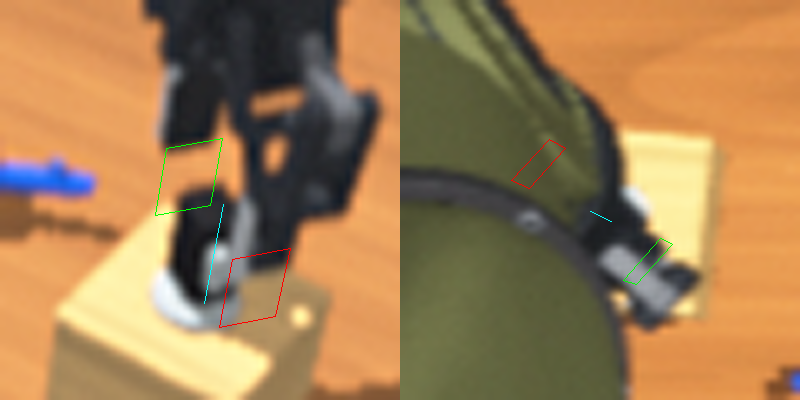

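Both jaws appear about 60 crop px above my drawn pads, so the pads look higher than assumed at this opening. I'll close part way, to just wider than the handle, and look again.

Emit:
step_arm --moves '[0,0,0,0,0,0,0.037,0,0,0,0,0,0,0.037,0,0,0,0,0,0,0.037]'

```text
time_s: 3.88
position: [0.5321, 0.2204, 0.08]
ee_rot: [0.0, 0.345, 0.939, 0.0]
wrist_force: [-0.5, 0.6, -0.0]
opening: 0.037
grip_force: 0.0
```

```bash
python3 - <<'E'
from h import *
from scipy.spatial.transform import Rotation as R
a=imaging.snapshot("scene");b=imaging.snapshot("top")
o=bot.get_obs();q=o["ee_rot"];M=R.from_quat(np.r_[q[1:],q[0]]).as_matrix();p=o["position"];print(p,o["opening"],o["wrist_force"],o["grip_force"])
g=[cv2.resize(s["pixels"][r0:r0+60,c0:c0+60,::-1],(400,400),interpolation=cv2.INTER_CUBIC) for s,r0,c0 in((a,170,315),(b,175,150))]
for i,(s,r0,c0) in enumerate(((a,170,315),(b,175,150))):
  for sg,col in((1,(0,0,255)),(-1,(0,255,0))):
    u=[]
    for x in(-.011,.011):
      for z in (.009,-.025):
        X=p+M@np.array([x,sg*.0185,z]); r,c=proj(s,X); u.append([(c-c0+.5)*400/60,(r-r0+.5)*400/60])
    cv2.polylines(g[i],[np.array(u)[[0,1,3,2]].round().astype(np.int32)],True,col,1)
cv2.imwrite("pics/g3.png",np.hstack(g))
E
```

```text
[0.53198125 0.22039809 0.07989848] 0.03699615626168275 [0.32570932 0.44570542 1.64213867] 0.0
```

View pics/g3.png

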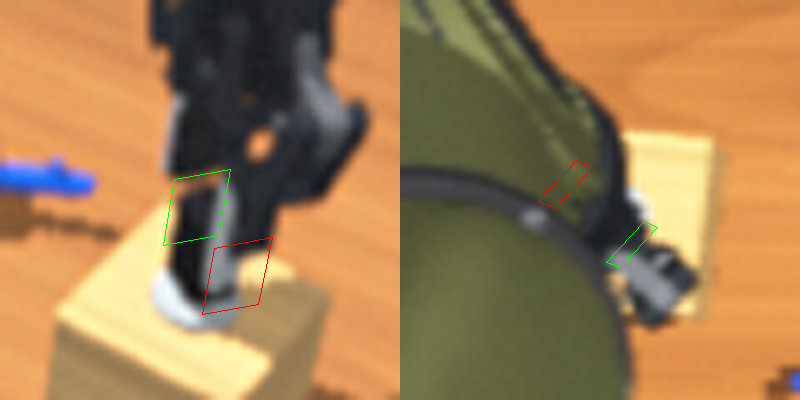

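The bench shows between the back finger's tip and the handle top at crop (205,180), so the tips really do sit higher than the nominal height. I'll descend in small steps, checking for contact.

Emit:
step_arm --moves '[0,0,0,0,0,-0.005,0.037,0,0,0,0,0,-0.004,0.037,0,0,0,0,0,0,0.037]'

```text
time_s: 4.35
position: [0.5315, 0.2202, 0.0702]
ee_rot: [-0.0, 0.345, 0.939, -0.0]
wrist_force: [0.4, 0.2, -0.1]
opening: 0.0369
grip_force: 0.0
```

```bash
python3 - <<'E'
from h import *
a=imaging.snapshot("scene");o=bot.get_obs();print(o["position"],o["wrist_force"])
g=a["pixels"][192:222,334:360].max(2)
print("\n".join(" ".join("%3d"%v for v in r) for r in g))
E
```

```text
[0.53173866 0.22030364 0.0704753 ] [ 0.30467515 -0.21770272  0.4903722 ]
230 232 233 237 237 205 126  63  34  36  40  37  39  43  47  47  46  49  67  96 108  88  76  63  62  63
228 228 230 233 234 192 108  50  35  35  38  37  39  40  44  47  46  70 146 199 193 124  59  52  51  52
228 227 227 230 230 180  93  44  34  38  40  39  39  40  44  41  43 105 207 248 224 131  52  50  46  46
232 230 230 231 226 163  83  36  38  38  38  38  37  41  46  43  45 111 207 218 178  98  51  51  48  44
234 234 233 232 219 148  76  36  33  38  37  37  37  40  49  46  48  80 143 136 100  58  51  49  46  40
234 234 236 236 217 142  67  36  37  38  40  43  37  40  49  51  47  48  65  59  50  48  49  49  42  39
230 232 236 237 228 159  78  35  44  44  44  47  47  54  54  51  48  44  45  49  51  51  48  48  39  40
230 229 230 234 234 212 137  64  47  54  50  48  58  78  70  52  47  46  48  50  51  51  47  44  43  41
234 231 229 230 239 250 228 124  46  50  49  48  65 101  91  64  46  48  53  51  52  49  45  46  49  47
234 234 233 237 249 255 255 164  48  45  49  47  71 118 119  89  53  51  60  55  51  44  44
[... 1392 characters left out ...]
 240 206 133  82  72  89 108 119 129 138 159 172 177 176 176 177 173 173 171
254 254 254 254 235 225 241 245 243 213 159 125 129 143 149 147 147 165 178 179 176 175 175 176 177 176
254 254 254 255 250 226 212 229 241 241 213 164 147 148 149 142 150 173 181 181 182 179 177 176 176 177
253 254 254 255 255 250 229 200 199 212 202 168 153 141 138 139 161 176 180 181 182 183 181 180 178 175
251 252 253 254 255 255 254 244 224 191 180 180 181 174 156 157 172 177 178 176 177 179 182 184 180 171
252 251 252 252 254 255 255 255 255 248 245 247 250 248 223 204 201 183 176 176 178 178 180 179 174 161
255 253 252 251 252 253 254 255 255 255 255 255 255 255 254 253 250 225 201 182 177 179 175 171 162 154
```

Emit:
step_arm --moves '[0,0,0,0,0,-0.003,0.037,0,0,0,0,0,-0.002,0.037,0,0,0,0,0,0,0.037]'

```text
time_s: 4.78
position: [0.5318, 0.2204, 0.0656]
ee_rot: [-0.0, 0.345, 0.939, -0.0]
wrist_force: [0.1, 1.3, 0.1]
opening: 0.0372
grip_force: 0.0
```

Emit:
step_arm --moves '[0,0,0,0,0,-0.002,0.037,0,0,0,0,0,0,0.037]'

```text
time_s: 5.03
position: [0.5319, 0.2204, 0.0637]
ee_rot: [-0.0, 0.345, 0.939, -0.0]
wrist_force: [-0.2, -0.7, 0.0]
opening: 0.0373
grip_force: 0.0
```

Emit:
step_arm --moves '[0,0,0,0,0,-0.002,0.037,0,0,0,0,0,0,0.037]'

```text
time_s: 5.28
position: [0.5319, 0.2204, 0.0617]
ee_rot: [-0.0, 0.345, 0.939, -0.0]
wrist_force: [-0.3, -1.2, 0.7]
opening: 0.0368
grip_force: 0.0
```

Emit:
step_arm --moves '[0,0,0,0,0,-0.002,0.037,0,0,0,0,0,0,0.037]'

```text
time_s: 5.52
position: [0.5318, 0.2203, 0.0596]
ee_rot: [-0.0, 0.345, 0.939, -0.0]
wrist_force: [-0.3, 0.3, 0.3]
opening: 0.0374
grip_force: 0.0
```

Emit:
step_arm --moves '[0,0,0,0,0,-0.002,0.037,0,0,0,0,0,0,0.037]'

```text
time_s: 5.78
position: [0.5318, 0.2203, 0.0577]
ee_rot: [-0.0, 0.345, 0.939, -0.0]
wrist_force: [-1.0, 0.1, -0.4]
opening: 0.037
grip_force: 0.0
```

```bash
python3 - <<'E'
from h import *
a=imaging.snapshot("scene");b=imaging.snapshot("top");o=bot.get_obs();print(o["position"],o["wrist_force"])
k=lambda s,r0,r1,c0,c1:cv2.resize(s["pixels"][r0:r1,c0:c1,::-1],(400,400),interpolation=cv2.INTER_CUBIC)
cv2.imwrite("pics/g4.png",np.hstack([k(a,175,225,320,370),k(b,175,235,150,210)]))
E
```

```text
[0.53194984 0.2203859  0.05779653] [0.31782808 0.08659464 0.14864144]
```

View pics/g4.png

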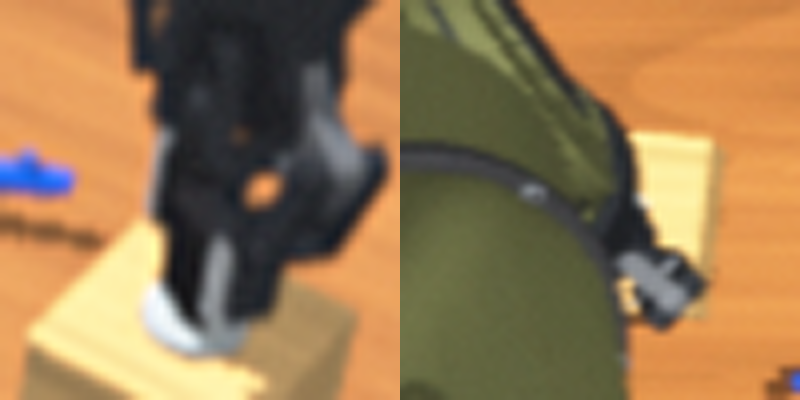

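The crop shows the fingertips just above the collar, at about z 0.072 by row. There is still no contact, so the pads now bracket the button, and I grip.

Emit:
step_arm --moves '[0,0,0,0,0,0,0.03,0,0,0,0,0,0,0.025,0,0,0,0,0,0,0.015,0,0,0,0,0,0,0.01]' --newtons 60

```text
time_s: 6.38
position: [0.5315, 0.2198, 0.0583]
ee_rot: [-0.0, 0.345, 0.939, -0.001]
wrist_force: [-2.1, -0.8, 5.9]
opening: 0.0231
grip_force: 58.5
```

Emit:
step_arm --moves '[0,0,0,0,0,0,0.01,0,0,0,0,0,0,0.01]'

```text
time_s: 6.62
position: [0.5315, 0.2198, 0.0583]
ee_rot: [-0.0, 0.345, 0.939, -0.001]
wrist_force: [-1.8, -1.7, 5.9]
opening: 0.0232
grip_force: 58.5
```

Emit:
step_arm --moves '[0,0,0,0,0,0.01,0.01,0,0,0,0,0,0.02,0.01,0,0,0,0,0,0.03,0.01,0,0,0,0,0,0.04,0.01,0,0,0,0,0,0.02,0.01]'

```text
time_s: 7.25
position: [0.5328, 0.221, 0.1802]
ee_rot: [0.001, 0.345, 0.939, 0.001]
wrist_force: [0.5, -0.4, -2.1]
opening: 0.0231
grip_force: 59.1
```

```bash
python3 - <<'E'
from h import *
a=imaging.snapshot("scene");b=imaging.snapshot("top");o=bot.get_obs();print(o["position"],o["wrist_force"],o["opening"],o["grip_force"])
for s in(a,b):
  for n in("pin","pin_tip","bar_hole"): print(n,[(np.round(r["location"],1).tolist(),round(r["confidence"],2)) for r in nets.find_in(n,s)][:4])
g=a["pixels"];k=cv2.resize(g[160:240,310:390,::-1],(560,560),interpolation=cv2.INTER_CUBIC)
cv2.imwrite("pics/l.png",k)
E
```

```text
[0.53352145 0.22127615 0.18029443] [-0.64088906  0.14299082 -2.35747302] 0.023258725554012965 59.081110060214996
pin [([253.7, 386.8], 0.85), ([175.2, 351.4], 0.73), ([193.0, 305.4], 0.71)]
pin_tip [([194.8, 305.3], 0.84), ([256.7, 384.6], 0.82), ([174.4, 350.2], 0.6)]
bar_hole [([169.4, 230.4], 0.91)]
pin [([229.2, 228.7], 0.55)]
pin_tip [([227.5, 228.6], 0.71)]
bar_hole [([240.4, 255.7], 0.74), ([200.0, 307.6], 0.6), ([156.6, 356.2], 0.19)]
```

View pics/l.png

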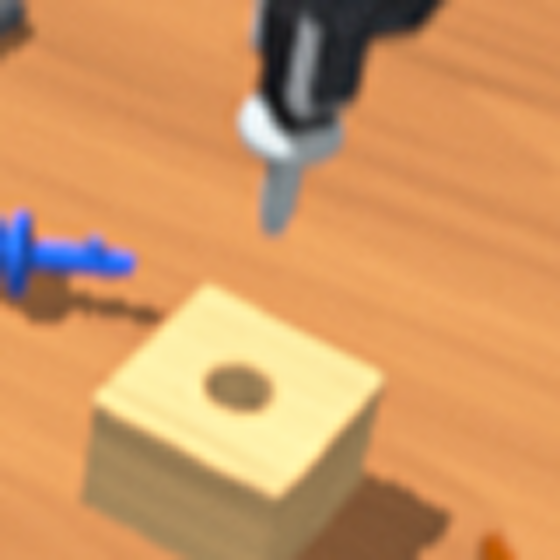

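The pin is lifted and held upright, with its tip at scene about (192.5,349), its collar at about (179,351), and no stud showing. I'll measure the pin against the TCP and plan the move to the hole.

```bash
python3 - <<'E'
from h import *
a=imaging.snapshot("scene");b=imaging.snapshot("top");o=bot.get_obs();p=o["position"];print(p)
for z in(.13,.135,.14): print("tip",z,atz(a,(192.4,348.9),z).round(4))
for z in(.177,): print("collar",z,atz(a,(179.4,351),z).round(4))
for z in (.135,.177): print(z,np.round(proj(a,(p[0],p[1],z)),1),np.round(proj(b,(p[0],p[1],z)),1))
# bar hole: dark blob in each view
for s,w in((a,(160,185,220,250)),(b,(195,210,305,321))):
    g=s["pixels"][w[0]:w[1],w[2]:w[3]].max(2).astype(float)
    bg=np.median(g); d=np.clip(bg-60-g,0,None) if s is b else None
    if s is b:
        rr,cc=np.mgrid[w[0]:w[1],w[2]:w[3]]; m=d*((rr-202)**2+(cc-313)**2<16); q=((rr*m).sum()/m.sum(),(cc*m).sum()/m.sum()); print("hole top",q,atz(b,q,.05).round(4),atz(b,q,.045).round(4))
    print("\n".join(" ".join("%3d"%v for v in r) for r in g))
E
```

```text
[0.5314538  0.22019319 0.17690128]
tip 0.13 [0.5309 0.2187 0.13  ]
tip 0.135 [0.5362 0.2207 0.135 ]
tip 0.14 [0.5416 0.2226 0.14  ]
collar 0.177 [0.5387 0.2208 0.177 ]
0.135 [191.2 349.6] [205.4 176.2]
0.177 [177.6 352.2] [204.  173.1]
229 224 223 196 195 219 228 233 232 230 231 230 230 229 229 229 230 228 227 225 223 223 222 221 222 221 221 220 221 223
238 233 225 215 216 204 213 223 219 220 229 231 231 231 229 229 228 229 230 229 228 226 224 223 221 221 221 221 221 220
242 240 234 231 235 229 223 221 194 195 218 227 231 230 229 230 228 229 229 229 229 230 228 226 224 223 222 221 221 220
242 242 241 241 242 238 233 225 216 209 197 208 220 219 218 227 229 229 227 228 228 229 229 228 228 226 225 223 222 221
243 243 243 243 243 242 241 235 229 224 217 211 197 194 195 215 226 228 227 226 227 226 226 227 229 229 228 227 225 223
242 242 241 241 240 242 243 242 240 234 232 233 223 213 212 195 208 218 216 212 224 227 227 226 227 227 228 228 228 227
239 230 220 215 221 233 241 243 242 241 241 241 235 231 224 209 210 200 194 194 213 223 226 227 227 225 227 227 228 228
229 188 160 151 165 220 
[... 2521 characters left out ...]
 241 241 241 240 239 230 213 210 230 239 241 242 241 242 242
242 242 242 243 242 227 154 102 103 152 221 241 243 243 243 243
243 243 243 243 241 218 127  91  67 106 187 235 242 243 242 242
242 242 242 241 239 217 134  97  69  97 179 232 241 241 241 242
241 241 242 242 241 230 176 118  90 135 212 240 242 242 243 242
242 242 242 243 243 241 231 201 177 207 236 242 243 243 244 244
243 244 244 244 244 244 243 242 241 242 243 244 244 244 243 244
243 242 242 243 243 243 243 243 243 243 243 242 242 242 242 242
242 242 243 242 242 242 243 243 242 242 242 243 243 242 242 243
242 241 242 242 242 242 242 243 242 241 241 241 241 241 240 239
238 237 238 238 238 239 240 240 233 221 220 225 229 228 216 191
```

Emit:
step_arm --moves '[0,0,0,0.003,-0.05,0,0.01,0,0,0,0.003,-0.05,0,0.01,0,0,0,0.003,-0.05,0,0.01,0,0,0,0.003,-0.05,0,0.01,0,0,0,0.003,-0.05,0,0.01]'

```text
time_s: 8.38
position: [0.5469, -0.0312, 0.1775]
ee_rot: [-0.0, 0.345, 0.939, 0.0]
wrist_force: [1.0, 0.5, -2.4]
opening: 0.0232
grip_force: 59.2
```

Emit:
step_arm --moves '[0,0,0,0.003,-0.05,0,0.01,0,0,0,0.003,-0.04,0,0.01,0,0,0,0.003,-0.03,0,0.01,0,0,0,0,0,0,0.01,0,0,0,0,0,0,0.01]'

```text
time_s: 9.0
position: [0.5558, -0.1485, 0.1775]
ee_rot: [-0.0, 0.344, 0.939, 0.0]
wrist_force: [-0.5, -0.1, -2.8]
opening: 0.0234
grip_force: 59.2
```

```bash
python3 - <<'E'
from h import *
a=imaging.snapshot("scene");b=imaging.snapshot("top");o=bot.get_obs();p=o["position"];print(p,o["wrist_force"],o["opening"],o["ee_rot"].round(3))
A=np.load("a.npy",allow_pickle=True).item()
print("hole scene",atz(A,(167.6,222.8),.05))
print("expected tip px",np.round(proj(a,(p[0],p[1],p[2]-.0453)),1),"collar",np.round(proj(a,(p[0],p[1],p[2]-.0033)),1))
d=np.abs(a["pixels"].astype(int)-A["pixels"]).max(2)[135:165,215:245]
print("\n".join(" ".join("%3d"%v for v in r) for r in d))
E
```

```text
[ 0.55598186 -0.14773265  0.17764268] [ 0.04336692 -0.61677168 -1.9139048 ] 0.022926847769497802 [-0.     0.344  0.939  0.001]
hole scene [ 0.55822673 -0.15287734  0.05      ]
expected tip px [144.2 222.7] collar [131.2 221.6]
  4   1   7  25  85 106 102  99  57   4   6   6   5   6   3   5   7   5   5   5   4   5   6   3   4   4   3   4   4   4
  5   6   8   7  75 111 105 101  50   4   8   5   5   4   3   4   4   5   5   3   4   4   6   7   5   5   6   4   5   4
  5   6   8   6  69 107 106  99  48   3   7   5   5   6   6   4   6   4   5   6   4   7   6   4   5   4   4   6   6   5
  6   4   7   7  56 100 105 102  55   6   7   5   4   4   4   7   4   4   6   7   7   3   5   5   5   4   5   5   5   4
  5   4   8  10  46  91 102 103  62   4   6   8   6   3   6   6   5   3   4   4   4   4   5   6   6   4   5   4   6   4
  6   4   6   7  36  88 100 102  68   6   7   5   5   4   6   3   6   5   4   5   6   5   5   6   5   6   4   7   2   5
  6   5   7   5  32  80  98 101  71   4   6   7   3   5   5   5   4   5   5   4   4   4   5   5   4   6   3   6   6   5
  8   6   7   7  27  80  98 100  
[... 2026 characters left out ...]
   7   7   6   7   4   5   4   7   6   5   6   6   5   5   5   5   6   4   3   4   4   5   3   4   5
  4   3   5   4   6   5   7   8   5   7   6   4   4   6   5   4   5   4   5   5   4   3   4   6   3   5   5   5   4   5
  5   4   5   4   4   4   6   6   7   8   8   7   5   5   6   5   5   4   5   4   3   7   4   7   5   4   4   5   5   5
  5   3   3   4   4   4   4   4   5   4   7   9   9   8   6   6   4   5   7   4   4   5   4   3   5   5   4   5   4   3
  5   4   5   4   4   4   4   5   4   4   4   4   6   7   7   7   6   6   5   6   5   5   4   8   4   6   4   7   4   4
  4   3   3   5   5   3   4   4   4   3   3   4   4   6   8   7   9   6   6   7   5   6   5   5   6   3   5   5   5   6
```

Emit:
step_arm --moves '[0,0,0,0.002,-0.001,-0.02,0.01,0,0,0,0,0,-0.02,0.01,0,0,0,0,0,-0.02,0.01,0,0,0,0,0,-0.012,0.01,0,0,0,0,0,0,0.01]'

```text
time_s: 9.72
position: [0.5575, -0.1497, 0.1052]
ee_rot: [-0.001, 0.344, 0.939, 0.0]
wrist_force: [-0.1, 0.5, -1.8]
opening: 0.0231
grip_force: 59.3
```

```bash
python3 - <<'E'
from h import *
a=imaging.snapshot("scene");o=bot.get_obs();p=o["position"];print(p,o["wrist_force"],o["opening"])
A=np.load("a.npy",allow_pickle=True).item()
print("expected tip px",np.round(proj(a,(p[0],p[1],p[2]-.0453)),1))
d=np.abs(a["pixels"].astype(int)-A["pixels"]).max(2)[152:176,213:233]
print("\n".join(" ".join("%3d"%v for v in r) for r in d))
E
```

```text
[ 0.55810512 -0.15003526  0.10589313] [-0.03273305 -0.0107748  -2.14578291] 0.022779909605638977
expected tip px [165.  223.3]
  5   5  49 151 161 131 109 174 176 170 163 155 134  97  59  18   7   6   7   4
  5   5  47 145 159 154  92 123 131 122 116 109 102  91  64  16   8   6   6   5
  6   6  28 107 149 152 135  73  88  92  91  90  90  83  52  10   8   6   7   7
  7   6   4  47 106 131 131 105  91  79  89  89  79  58  17   4   6   8   5   7
  9   9   4   7  30  55  79  87  84  86  94  77  42  14   6   7   7   6   7   6
  8  10   7   6   3   9  32  72  93 100  96  58   8   7   9   6   6   5   5   6
  6   6  10   9  12   8   6  60  94 103  95  49   7   8   6   5   6   5   6   5
  6   6   5   5   8   9   7  29  75  93  87  47   8   8   8   7   7   6   7   7
  5   5   6   5   7   7   8  19  68  80  64  35   4   9   8   8   7   6   6   5
  5   6   5   5   6   7   7  14  72  85  73  62   8  11   6   7   7   8   7   6
  5   4   6   5   4   5   5   9  77  94  95  78   7  13  11   8   8   6   7   6
  4   5   5   6   5   6   8   2  69 103 107  77   3   9   7  10   8   9  10   7
  5   4   5  
[... 246 characters left out ...]
   5   5   7   3   9  10   2   6   5   5   5   8   9   5   5
  5   5   4   4   5   5   5   7   9   8   9   6  34  32  27  16   3   4  15  24
  9   6   5   5   6   5   5   5  10  10   9   5  58  73  84  72  34  33  66  79
  7  10  11   5   6   4   5   6   5   6   6   4  16  34  70  93  84  80  92  94
  7   8  10  10  10   5   4   5   6   5   6   7   6   4  21  77  95  91  94  90
  7   8   9   8   9  10   9   8   7   6   5   6   6  10   2  59  92  95  91  91
  2   6   7   5   8   9  10   9   7  10   6   5   5   9   6  35  85  97  94  93
  5   6   5   5   6   7   9   6   8   8   9   9   7   7   5  10  60  80  77  81
  5   4   4   6   6   6   5   6   7   7   7   7  10  10   9   3  21  24  21  30
```

Emit:
step_arm --moves '[0,0,0,-0.001,0,-0.005,0.01,0,0,0,0,0,-0.004,0.01,0,0,0,0,0,0,0.01]'

```text
time_s: 10.15
position: [0.5567, -0.1506, 0.0967]
ee_rot: [-0.0, 0.345, 0.939, -0.0]
wrist_force: [0.7, 0.6, -2.3]
opening: 0.0232
grip_force: 59.3
```

Emit:
step_arm --moves '[0,0,0,0,0,-0.002,0.01,0,0,0,0,0,-0.002,0.01,0,0,0,0,0,0,0.01]'

```text
time_s: 10.52
position: [0.5568, -0.1505, 0.0926]
ee_rot: [-0.0, 0.345, 0.939, 0.0]
wrist_force: [0.0, -1.0, -2.4]
opening: 0.0232
grip_force: 59.3
```

Emit:
step_arm --moves '[0,0,0,0,0,-0.001,0.01,0,0,0,0,0,-0.001,0.01,0,0,0,0,0,0,0.01]'

```text
time_s: 10.9
position: [0.5569, -0.1506, 0.0907]
ee_rot: [-0.0, 0.345, 0.939, 0.0]
wrist_force: [1.6, -0.5, -2.7]
opening: 0.0233
grip_force: 59.3
```

Emit:
step_arm --moves '[0,0,0,0,0,-0.002,0.01,0,0,0,0,0,-0.001,0.01,0,0,0,0,0,0,0.01]'

```text
time_s: 11.28
position: [0.5569, -0.1506, 0.0877]
ee_rot: [-0.0, 0.345, 0.939, 0.0]
wrist_force: [0.2, -0.1, -2.3]
opening: 0.0232
grip_force: 59.3
```

Emit:
step_arm --moves '[0,0,0,0,0,-0.001,0.01,0,0,0,0,0,-0.001,0.01,0,0,0,0,0,0,0.01]'

```text
time_s: 11.65
position: [0.5567, -0.1507, 0.0857]
ee_rot: [-0.0, 0.345, 0.939, -0.0]
wrist_force: [0.5, -0.3, -1.9]
opening: 0.0231
grip_force: 59.2
```

Emit:
step_arm --moves '[0,0,0,0,0,-0.001,0.01,0,0,0,0,0,0,0.01]'

```text
time_s: 11.9
position: [0.5569, -0.1508, 0.0852]
ee_rot: [0.0, 0.345, 0.939, -0.0]
wrist_force: [-1.8, -0.5, 2.9]
opening: 0.0229
grip_force: 59.9
```

Contact with the plate comes at TCP z 0.0852, just where the sizes given put it. With a light preload I now drag the bar toward base -y.

Emit:
step_arm --moves '[0,0,0,0,-0.002,0,0.01,0,0,0,0,-0.002,0,0.01,0,0,0,0,-0.002,0,0.01]'

```text
time_s: 12.28
position: [0.5575, -0.1535, 0.0851]
ee_rot: [-0.0, 0.344, 0.939, 0.002]
wrist_force: [-1.9, 7.3, 5.6]
opening: 0.0234
grip_force: 59.0
```

Emit:
step_arm --moves '[0,0,0,0,-0.0015,0,0.01,0,0,0,0.001,-0.0015,0,0.01]'

```text
time_s: 12.52
position: [0.5581, -0.1558, 0.0851]
ee_rot: [-0.001, 0.344, 0.939, 0.002]
wrist_force: [-3.1, 7.2, 7.6]
opening: 0.023
grip_force: 59.0
```

Emit:
step_arm --moves '[0,0,0,0,-0.0015,0,0.01,0,0,0,0,-0.0015,0,0.01]'

```text
time_s: 12.78
position: [0.5582, -0.1586, 0.0851]
ee_rot: [-0.001, 0.343, 0.939, 0.002]
wrist_force: [-1.8, 7.0, 6.9]
opening: 0.0226
grip_force: 58.9
```

Emit:
step_arm --moves '[0,0,0,0,-0.0015,0,0.01,0,0,0,0,-0.0015,0,0.01]'

```text
time_s: 13.02
position: [0.5583, -0.1616, 0.0851]
ee_rot: [-0.001, 0.343, 0.939, 0.002]
wrist_force: [-2.1, 6.7, 5.3]
opening: 0.0228
grip_force: 58.9
```

Emit:
step_arm --moves '[0,0,0,0,-0.0015,-0.0004,0.01,0,0,0,0,-0.0015,0,0.01]'

```text
time_s: 13.28
position: [0.5588, -0.1641, 0.085]
ee_rot: [-0.0, 0.343, 0.939, 0.003]
wrist_force: [-2.1, 7.3, 7.6]
opening: 0.0233
grip_force: 59.3
```

Emit:
step_arm --moves '[0,0,0,0,-0.0015,0,0.01,0,0,0,0,-0.0015,0,0.01]'

```text
time_s: 13.52
position: [0.5589, -0.1671, 0.085]
ee_rot: [-0.0, 0.343, 0.939, 0.003]
wrist_force: [-1.6, 7.0, 7.9]
opening: 0.023
grip_force: 59.2
```

Emit:
step_arm --moves '[0,0,0,0,-0.0015,0,0.01,0,0,0,0,-0.0015,0,0.01]'

```text
time_s: 13.78
position: [0.559, -0.1702, 0.085]
ee_rot: [-0.0, 0.343, 0.939, 0.003]
wrist_force: [-1.3, 7.1, 8.0]
opening: 0.0232
grip_force: 59.1
```

Emit:
step_arm --moves '[0,0,0,0,-0.0015,0,0.01,0,0,0,0,-0.0015,0,0.01]'

```text
time_s: 14.02
position: [0.5591, -0.1731, 0.085]
ee_rot: [-0.0, 0.343, 0.939, 0.003]
wrist_force: [-0.8, 7.1, 6.9]
opening: 0.023
grip_force: 59.1
```

Emit:
step_arm --moves '[0,0,0,0,-0.0015,0,0.01,0,0,0,0,-0.0015,0,0.01]'

```text
time_s: 14.28
position: [0.5592, -0.1761, 0.085]
ee_rot: [-0.0, 0.343, 0.939, 0.003]
wrist_force: [-1.7, 7.3, 7.4]
opening: 0.023
grip_force: 59.0
```

Emit:
step_arm --moves '[0,0,0,0,-0.0015,0,0.01,0,0,0,0,-0.0015,0,0.01]'

```text
time_s: 14.52
position: [0.5594, -0.1791, 0.085]
ee_rot: [0.0, 0.343, 0.939, 0.003]
wrist_force: [-1.6, 7.7, 7.5]
opening: 0.0231
grip_force: 59.0
```

Emit:
step_arm --moves '[0,0,0,0,-0.0015,0,0.01,0,0,0,0,-0.0015,0,0.01]'

```text
time_s: 14.78
position: [0.5594, -0.1821, 0.085]
ee_rot: [0.0, 0.343, 0.939, 0.003]
wrist_force: [-0.2, 7.6, 6.4]
opening: 0.0231
grip_force: 59.0
```

Emit:
step_arm --moves '[0,0,0,0,-0.0015,0,0.01,0,0,0,0,-0.0015,0,0.01]'

```text
time_s: 15.02
position: [0.5596, -0.1851, 0.085]
ee_rot: [0.0, 0.343, 0.939, 0.003]
wrist_force: [-0.1, 7.7, 7.5]
opening: 0.023
grip_force: 59.0
```

Emit:
step_arm --moves '[0,0,0,0,-0.0015,0,0.01,0,0,0,0,-0.0015,0,0.01]'

```text
time_s: 15.28
position: [0.5596, -0.1884, 0.085]
ee_rot: [0.0, 0.343, 0.939, 0.003]
wrist_force: [-1.3, 6.3, 6.0]
opening: 0.0232
grip_force: 58.9
```

Emit:
step_arm --moves '[0,0,0,0,-0.0015,0,0.01,0,0,0,0,-0.0015,0,0.01]'

```text
time_s: 15.52
position: [0.5595, -0.1923, 0.0847]
ee_rot: [0.001, 0.344, 0.939, 0.002]
wrist_force: [0.6, 4.4, 1.9]
opening: 0.023
grip_force: 58.6
```

Emit:
step_arm --moves '[0,0,0,0,-0.0015,0,0.01,0,0,0,0,-0.0015,0,0.01]'

```text
time_s: 15.78
position: [0.559, -0.1982, 0.0843]
ee_rot: [0.001, 0.344, 0.939, 0.001]
wrist_force: [1.6, 3.8, -2.5]
opening: 0.023
grip_force: 58.8
```

Emit:
step_arm --moves '[0,0,0,0,-0.0015,0,0.01,0,0,0,0,-0.0015,0,0.01]'

```text
time_s: 16.02
position: [0.5591, -0.1996, 0.0843]
ee_rot: [0.0, 0.344, 0.939, 0.002]
wrist_force: [2.6, 6.8, -2.8]
opening: 0.0225
grip_force: 58.9
```

The pin dropped: z fell to 0.0843 and the vertical contact force vanished near y = -0.195. I back up slightly and descend gently.

Emit:
step_arm --moves '[0,0,0,0,0.001,-0.001,0.01,0,0,0,0,0.001,-0.001,0.01,0,0,0,0,0,0,0.01]'

```text
time_s: 16.4
position: [0.5586, -0.1989, 0.0825]
ee_rot: [0.0, 0.344, 0.939, 0.001]
wrist_force: [1.5, 4.5, 0.0]
opening: 0.0233
grip_force: 59.2
```

Emit:
step_arm --moves '[0,0,0,0,0,-0.001,0.01,0,0,0,0,0,-0.001,0.01,0,0,0,0,0,0,0.01]'

```text
time_s: 16.77
position: [0.5586, -0.1985, 0.0806]
ee_rot: [0.0, 0.344, 0.939, 0.001]
wrist_force: [1.1, 5.2, 0.8]
opening: 0.0229
grip_force: 59.3
```

Emit:
step_arm --moves '[0,0,0,0,0.0015,-0.001,0.01,0,0,0,0,0,-0.001,0.01,0,0,0,0,0,0,0.01]'

```text
time_s: 17.15
position: [0.5585, -0.1977, 0.0784]
ee_rot: [0.0, 0.345, 0.939, 0.0]
wrist_force: [2.4, 4.8, 0.7]
opening: 0.0227
grip_force: 59.3
```

Emit:
step_arm --moves '[0,0,0,0,0.0005,-0.001,0.01,0,0,0,0,0,-0.001,0.01,0,0,0,0,0,0,0.01]'

```text
time_s: 17.52
position: [0.5585, -0.1973, 0.0765]
ee_rot: [0.0, 0.345, 0.939, 0.0]
wrist_force: [1.5, 5.1, 2.4]
opening: 0.0228
grip_force: 59.4
```

Emit:
step_arm --moves '[0,0,0,0.0005,0.001,-0.001,0.01,0,0,0,0,0.0005,-0.001,0.01,0,0,0,0,0,0,0.01]'

```text
time_s: 17.9
position: [0.5587, -0.1967, 0.0744]
ee_rot: [0.0, 0.345, 0.939, -0.0]
wrist_force: [1.0, 2.1, -0.2]
opening: 0.0231
grip_force: 59.5
```

Emit:
step_arm --moves '[0,0,0,0,0,-0.0015,0.01,0,0,0,0,0,-0.0015,0.01,0,0,0,0,0,0,0.01]'

```text
time_s: 18.27
position: [0.5586, -0.1965, 0.0712]
ee_rot: [0.0, 0.345, 0.939, -0.0]
wrist_force: [2.4, 1.1, 1.0]
opening: 0.0228
grip_force: 59.3
```

Emit:
step_arm --moves '[0,0,0,0.0005,0,-0.002,0.01,0,0,0,0,0,-0.002,0.01,0,0,0,0,0,0,0.01]'

```text
time_s: 18.65
position: [0.5586, -0.1963, 0.0669]
ee_rot: [-0.0, 0.345, 0.939, -0.0]
wrist_force: [1.2, 2.1, -2.2]
opening: 0.023
grip_force: 59.2
```

Emit:
step_arm --moves '[0,0,0,0,0,-0.002,0.01,0,0,0,0,0,-0.002,0.01,0,0,0,0,0,0,0.01]'

```text
time_s: 19.02
position: [0.5586, -0.1962, 0.063]
ee_rot: [-0.0, 0.345, 0.939, -0.0]
wrist_force: [2.4, 1.0, -2.5]
opening: 0.023
grip_force: 59.1
```

Emit:
step_arm --moves '[0,0,0,0,0,-0.002,0.01,0,0,0,0,0,-0.002,0.01,0,0,0,0,0,0,0.01]'

```text
time_s: 19.4
position: [0.5586, -0.1962, 0.0591]
ee_rot: [-0.0, 0.345, 0.939, -0.0]
wrist_force: [1.6, 0.8, -2.5]
opening: 0.0231
grip_force: 59.1
```

Emit:
step_arm --moves '[0,0,0,0,0,-0.002,0.01,0,0,0,0,0,-0.002,0.01,0,0,0,0,0,0,0.01]'

```text
time_s: 19.77
position: [0.5586, -0.1961, 0.0551]
ee_rot: [-0.0, 0.345, 0.939, -0.0]
wrist_force: [1.5, 0.8, -3.2]
opening: 0.0228
grip_force: 59.1
```

Emit:
step_arm --moves '[0,0,0,0,0,-0.001,0.01,0,0,0,0,0,-0.0005,0.01,0,0,0,0,0,0,0.01]'

```text
time_s: 20.15
position: [0.5587, -0.1961, 0.0538]
ee_rot: [-0.0, 0.345, 0.939, -0.0]
wrist_force: [0.2, 0.9, -1.0]
opening: 0.0231
grip_force: 59.2
```

Emit:
step_arm --moves '[0,0,0,0,0,-0.0005,0.01,0,0,0,0,0,0,0.01]'

```text
time_s: 20.4
position: [0.5587, -0.1961, 0.0536]
ee_rot: [-0.0, 0.345, 0.939, -0.0]
wrist_force: [-1.8, 1.2, 1.8]
opening: 0.023
grip_force: 59.7
```

The collar has seated at TCP z 0.0537. I press lightly and then open, moving slightly down to counter the pads' backward swing.

Emit:
step_arm --moves '[0,0,0,0,0,-0.0008,0.01,0,0,0,0,0,0,0.01]'

```text
time_s: 20.65
position: [0.5587, -0.196, 0.0535]
ee_rot: [-0.0, 0.345, 0.939, -0.0]
wrist_force: [-2.5, 1.4, 8.6]
opening: 0.0229
grip_force: 60.7
```

Emit:
step_arm --moves '[0,0,0,0,0,0,0.025,0,0,0,0,0,-0.0005,0.028,0,0,0,0,0,-0.0005,0.031,0,0,0,0,0,0,0.036,0,0,0,0,0,0,0.05]' --newtons 20

```text
time_s: 21.28
position: [0.5581, -0.1971, 0.0512]
ee_rot: [-0.001, 0.345, 0.939, -0.001]
wrist_force: [-0.2, -0.0, -0.7]
opening: 0.0497
grip_force: 0.0
```

Emit:
step_arm --moves '[0,0,0,0,0,0,0.06,0,0,0,0,0,0,0.06,0,0,0,0,0,0,0.06]'

```text
time_s: 21.65
position: [0.5589, -0.1962, 0.0516]
ee_rot: [-0.0, 0.345, 0.939, -0.0]
wrist_force: [-0.6, 0.2, -0.5]
opening: 0.0601
grip_force: 0.0
```

Emit:
step_arm --moves '[0,0,0,0,0,0.01,0.06,0,0,0,0,0,0.03,0.06,0,0,0,0,0,0.04,0.06,0,0,0,0,0,0.04,0.06,0,0,0,-0.03,0,0.03,0.06]'

```text
time_s: 22.28
position: [0.5314, -0.1957, 0.2043]
ee_rot: [0.003, 0.344, 0.939, 0.001]
wrist_force: [-0.2, -1.1, 0.4]
opening: 0.06
grip_force: 0.0
```

Emit:
step_arm --moves '[0,0,0,-0.05,0.04,0.01,0.06,0,0,0,-0.05,0.05,0,0.06,0,0,0,-0.04,0.05,0,0.06,0,0,0,0,0.05,0,0.06,0,0,0,0,0,0,0.06]'

```text
time_s: 22.9
position: [0.3979, -0.0105, 0.2123]
ee_rot: [0.001, 0.341, 0.94, 0.001]
wrist_force: [-0.4, -1.1, -0.7]
opening: 0.0599
grip_force: 0.0
```

```bash
python3 - <<'E'
from h import *
a=imaging.snapshot("scene");b=imaging.snapshot("top");o=bot.get_obs();print(o["position"],o["wrist_force"])
k=lambda s,r0,r1,c0,c1:cv2.resize(s["pixels"][r0:r1,c0:c1,::-1],(400,400),interpolation=cv2.INTER_CUBIC)
cv2.imwrite("pics/f.png",np.hstack([k(a,135,190,190,245),k(b,170,235,290,355)]))
for z in(.05,.06,.082,.101):print(z,np.round(proj(a,(.559,-.197,z)),1),np.round(proj(b,(.559,-.197,z)),1))
E
```

```text
[ 0.3978298  -0.01433932  0.21181925] [-0.23230279 -0.11737005 -0.56245989]
0.05 [162.2 210.9] [201. 329.]
0.06 [159.5 210.6] [200.7 329.8]
0.082 [153.3 209.9] [199.9 331.6]
0.101 [147.9 209.3] [199.2 333.2]
```

View pics/f.png

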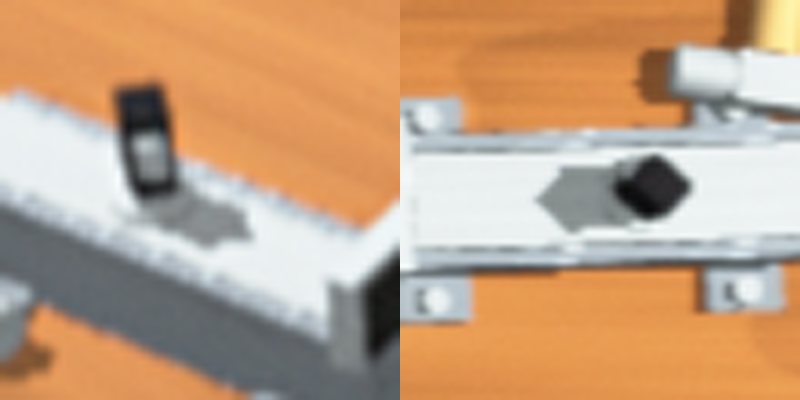

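The last picture shows the pin upright with its collar down on the bar. Its handle top is at scene (147,209), against (148,209) predicted for home, and its base sits at the bar surface. The hammer is unmoved at top (181,334) and the gripper is clear. Handing in.

```bash
python3 -c "
from workcell import bot
print(bot.sign_off())"
```

```text
the job is handed in; nothing more can be done
None
```

The pin is home in the socket hole, released, and standing upright with its collar down on the bar, and the job is handed in; I did not test separately that the button sprang out (no pull test), and inferred the lock from the seated depth and the final picture.

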